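# Move the seasoning row to the new rack, reversed

### The arm

A 6-joint arm with a two-finger parallel gripper is mounted at the origin on a cart in front of the work surface, level with it; the furniture and walls round the work are solid. World frame = base frame: x ahead of the robot, y to its left, z up, the work surface at z = 0. Lengths are in mm, angles in rad, forces in N, time in s.
With the tool pointing down it reaches from about 300 to 775 mm from the base axis. Payload 14.6 kg.
Tool frame: the origin (TCP) lies on the centre line of the jaws, within the pads' length; the fingertips stand 19 mm ahead of it and the grasp point (between the pads) is the TCP (bot.tip_reach is the distance from the TCP to the fingertips, in mm); z points along the fingers, y is the line along which they close (so a half turn about z gives the same grasp; the last joint's range is limited). The gripper opens to 85 mm and grips with 20 to 120 N. Pads are 22 mm wide; open, the fingers measure 114 mm over their backs; the gripper's body (76 mm by 85 mm) begins 54 mm behind the grasp point. The pads swing forward as they close: fully open they stand 13 mm farther back than shut.
Start: joints at [-1.225, 0.3, 1.521, -0, 1.321, -0.067], TCP at [220.639, -503.794, 250.281] pointing down, gripper open.
Joint ranges: [-3.03, 3.03], [-0.79, 2.21], [0.23, 2.52], [-1.04, 4.18], [0, 3.07], [-2.55, 2.55]. Speed limits (rad/s): [2.22, 2.22, 2.57, 3.14, 3.14, 3.14].

### API

Orientations are given as a unit quaternion [w, x, y, z].
In Python, from rig import bot gives the robot as it stands. Calls block until the motion is done:
- bot.move_to(position, orientation): joint-space move of the TCP to a pose.
- bot.servo_line(position, attitude=None, speed=150, until_force=None): straight line of the TCP; attitude=None keeps the orientation; speed is the mean speed in mm/s. With until_force (N) it stops when the force on the tool has changed by that much, and returns True; else False.
- bot.move_joints(angles): joint-space move.
- bot.move_gripper(opening, grip_force=None): finger opening in mm; grip_force is the grip in N (None keeps the last); returns when the fingers have stopped.
- bot.dwell(seconds).
- bot.ik(position, orientation): joint angles nearest the present ones, or None.
- bot.read_state(): the state.
- bot.read_camera(name): name is "side" or "top"; returns a dict with "image" (400x640x3 uint8, blue, green, red), "depth" (400x640 float32, mm along the optical axis (not along the pixel's ray), 0 where there is no reading), "fovy" (degrees; the focal length in pixels is half the picture's height over the tangent of half this angle, whatever the lens; pixels are square), "cx", "cy" (the principal point, pixels), "k1" (the pictures are not rectified: a ray, as slopes to the right and down, at radius r is drawn at 1 + k1 r^2 times it, then the intrinsics apply), "eye" and "attitude" of the camera in the world. Camera axes: x right, y down, z forward; pixel columns grow to the right and rows downward; lengths in mm; the calibration is good to about 2 mm. A picture is of the moment at which its call begins.
A pose or a line that the arm cannot do raises bot.MotionError and nothing moves.
- bot.finish_job(): hands the job in; it is judged then, once.
The state is a dict: "clock": time; "joint_positions": joint angles; "qvel": joint speeds; "effort": joint torques, N m; "ee_pos": TCP position; "tool_rot": TCP orientation; "ft_force": force on the tool from outside, world axes, zero at the start; "moment": the same for the moment, N m; "grip_width": finger opening in mm; "grip_force": force on a finger pad.
Only numpy, scipy, OpenCV 4.12 (cv2) and the standard library are available. Lean on these libraries where they do the work, as an engineer would, in place of code of your own. Each camera call takes 0.05 s, during which the arm holds its last target. There are 200 camera calls.

### The job

Move the four seasoning containers from the old dark rack to the new light one with the wire bays, one upright in each bay, in reversed order: the one at the left end of the old rack goes to the right end of the new rack, and so on along the row (left and right as seen from the robot). Keep them upright and set them down without dropping them.

Things in the scene. Friction and masses are not known exactly. Their poses are not given: they have to be found in the camera images.
- old_rack: Fixed dark wooden plank 96 x 354 mm, top 20 mm above the worktop, low end cheeks (36 mm), four round cork coasters in a row at y = +120, +40, -40, -120 mm. It stands left or right of the robot, turned up to 0.35 rad. Origin under its centre on the worktop; y runs along the row to its left end as seen from the robot, x across it, away from the robot, z up.
- new_rack: Fixed light board 100 x 344 x 12 mm, on the other side, with a low dark steel wire gallery of four bays: centres x = 0, y = +120, +40, -40, -120 mm, floor z = 12 mm, each 76 mm (y) by 80 mm (x) inside 4 mm wires whose top is z = 24 mm. Origin under its centre on the worktop; y along the row to its left end as seen from the robot, x away from the robot, z up.
- mill: Pepper mill of brown wood, slender, 42 mm diameter, 88 mm tall with a small steel ball on top. Origin at the centre of its underside, z up; it may start at any yaw. Straight sides (42 mm) from z = 0 to 64 mm, to be gripped at about z = 52 mm.
- shaker: Steel shaker, plain cylinder with domed pierced top, 46 mm diameter, 84 mm tall. Origin at the centre of its underside, z up; it may start at any yaw. Straight sides (46 mm) from z = 0 to 64 mm, to be gripped at about z = 50 mm.
- pot: White ceramic pot with a flat light wood lid and small knob, the lid fixed to it; 50 mm diameter (lid 52 mm), 86 mm tall. Origin at the centre of its underside, z up; it may start at any yaw. Straight sides (50 mm) from z = 3 to 60 mm, to be gripped at about z = 50 mm.
- honey_jar: Spread jar with pale contents and a dark green screw lid (fixed), 52 mm diameter, 98 mm tall. Origin at the centre of its underside, z up; it may start at any yaw. Straight sides, to be gripped at about z = 64 mm, below the lid.
- coaster_mill: The cork coaster on which the pepper mill stands at the start: fixed, 68 mm diameter, 4 mm thick, its top 24 mm above the worktop. Origin at the centre of its underside; axes parallel to the old rack's.
- coaster_shaker: The cork coaster on which the steel shaker stands at the start: fixed, 68 mm diameter, 4 mm thick, its top 24 mm above the worktop. Origin at the centre of its underside; axes parallel to the old rack's.
- coaster_pot: The cork coaster on which the white pot stands at the start: fixed, 68 mm diameter, 4 mm thick, its top 24 mm above the worktop. Origin at the centre of its underside; axes parallel to the old rack's.
- coaster_honey_jar: The cork coaster on which the spread jar stands at the start: fixed, 68 mm diameter, 4 mm thick, its top 24 mm above the worktop. Origin at the centre of its underside; axes parallel to the old rack's.
There are look-alikes about, which are no part of the job. What is shaped like the pot but orange is not meant.

How it is judged (in metres and radians):
At the end, for the whole second after the job is handed in: Each container stands released, at rest and upright (0.1 rad) on the floor (6 mm) of a bay of the new rack, within 18 mm of the bay centre along the row and 20 mm across; the left-to-right order is the reverse of that on the old rack at the start (((y of coaster_mill in the frame of old_rack between 0.09 and 0.15 m and y of mill in the frame of new_rack between -0.138 and -0.102 m) or (y of coaster_mill in the frame of old_rack between 0.01 and 0.07 m and y of mill in the frame of new_rack between -0.058 and -0.022 m) or (y of coaster_mill in the frame of old_rack between -0.07 and -0.01 m and y of mill in the frame of new_rack between 0.022 and 0.058 m) or (y of coaster_mill in the frame of old_rack between -0.15 and -0.09 m and y of mill in the frame of new_rack between 0.102 and 0.138 m)) and x of mill in the frame of new_rack between -0.02 and 0.02 m and z of mill in the frame of new_rack between 0.006 and 0.018 m and angle between each of mill, shaker, pot, honey_jar's own z axis and vertical below 0.1 rad and linear speed of each of mill, shaker, pot, honey_jar below 0.02 m/s and ((y of coaster_shaker in the frame of old_rack between 0.09 and 0.15 m and y of shaker in the frame of new_rack between -0.138 and -0.102 m) or (y of coaster_shaker in the frame of old_rack between 0.01 and 0.07 m and y of shaker in the frame of new_rack between -0.058 and -0.022 m) or (y of coaster_shaker in the frame of old_rack between -0.07 and -0.01 m and y of shaker in the frame of new_rack between 0.022 and 0.058 m) or (y of coaster_shaker in the frame of old_rack between -0.15 and -0.09 m and y of shaker in the frame of new_rack between 0.102 and 0.138 m)) and x of shaker in the frame of new_rack between -0.02 and 0.02 m and z of shaker in the frame of new_rack between 0.006 and 0.018 m and ((y of coaster_pot in the frame of old_rack between 0.09 and 0.15 m and y of pot in the frame of new_rack between -0.138 and -0.102 m) or (y of coaster_pot in the frame of old_rack between 0.01 and 0.07 m and y of pot in the frame of new_rack between -0.058 and -0.022 m) or (y of coaster_pot in the frame of old_rack between -0.07 and -0.01 m and y of pot in the frame of new_rack between 0.022 and 0.058 m) or (y of coaster_pot in the frame of old_rack between -0.15 and -0.09 m and y of pot in the frame of new_rack between 0.102 and 0.138 m)) and x of pot in the frame of new_rack between -0.02 and 0.02 m and z of pot in the frame of new_rack between 0.006 and 0.018 m and ((y of coaster_honey_jar in the frame of old_rack between 0.09 and 0.15 m and y of honey_jar in the frame of new_rack between -0.138 and -0.102 m) or (y of coaster_honey_jar in the frame of old_rack between 0.01 and 0.07 m and y of honey_jar in the frame of new_rack between -0.058 and -0.022 m) or (y of coaster_honey_jar in the frame of old_rack between -0.07 and -0.01 m and y of honey_jar in the frame of new_rack between 0.022 and 0.058 m) or (y of coaster_honey_jar in the frame of old_rack between -0.15 and -0.09 m and y of honey_jar in the frame of new_rack between 0.102 and 0.138 m)) and x of honey_jar in the frame of new_rack between -0.02 and 0.02 m and z of honey_jar in the frame of new_rack between 0.006 and 0.018 m); the robot touches nothing.
It fails at once if a seasoning container is tipped over (angle between any of mill, shaker, pot, honey_jar's own z axis and vertical above 0.6 rad).
It fails at once if a seasoning container is dropped (falls freely more than about 2 cm) or knocked flying ((contact force between the fingers and mill below 0.05 N and linear speed of mill above 0.6 m/s) or (contact force between the fingers and shaker below 0.05 N and linear speed of shaker above 0.6 m/s) or (contact force between the fingers and pot below 0.05 N and linear speed of pot above 0.6 m/s) or (contact force between the fingers and honey_jar below 0.05 N and linear speed of honey_jar above 0.6 m/s)).
It also fails if it takes over 109 s, if anything falls off the work surface, if the arm or the gripper's body presses on something with over 40 N, if the wrist force passes 120 N, or if a joint passes its speed limit or range.

## Working session

There is one attempt and no reset: what is moved stays moved. The work goes in short steps, each a Python script; the robot and the scene stay as the last script left them, time stands still between calls to the robot, and variables do not carry over. Pictures are saved under pics/ and viewed, at most 14 in all, crops included, and the job is handed in when it is done.

```bash
ls; mkdir -p pics
cat > h.py <<'E'
import numpy as np, cv2
from scipy.spatial.transform import Rotation as R
from rig import bot
def cam(n):
    c=bot.read_camera(n); c['f']=200/np.tan(np.radians(c['fovy'])/2)
    c['K']=np.array([[c['f'],0,c['cx']],[0,c['f'],c['cy']],[0,0,1]])
    q=np.array(c['attitude'])
    c['R']=R.from_quat(q[[1,2,3,0]]).as_matrix() ; c['eye']=np.array(c['eye']); return c
def rays(c,uv):
    uv=np.asarray(uv,float).reshape(-1,1,2)
    s=cv2.undistortPoints(uv,c['K'],np.array([c['k1'],0,0,0,0.]))[:,0]
    return np.c_[s,np.ones(len(s))]
def onplane(c,uv,z):
    d=rays(c,uv)@c['R'].T; t=(z-c['eye'][2])/d[:,2]; return c['eye']+d*t[:,None]
def cloud(c):
    v,u=np.mgrid[:400,:640]; d=rays(c,np.c_[u.ravel(),v.ravel()])*c['depth'].reshape(-1,1)
    return (d@c['R'].T+c['eye']).reshape(400,640,3)
E
python3 - <<'E'
from h import *
for n in('top','side'):
    c=cam(n); cv2.imwrite(f'pics/{n}0.png',c['image']); print(n,c['eye'],c['R'].round(3).tolist(),c['f'],c['k1'],c['cx'],c['cy'])
    np.save(f'{n}0.npy',c,allow_pickle=True)
E
```

```text
pics
top [ 334.04530317   71.52772822 1225.35525176] [[-0.026, -0.988, 0.151], [-1.0, 0.024, -0.015], [0.011, -0.151, -0.988]] 400.38400954005647 -0.07097006000880925 319.3130891478043 201.5026860690214
side [3.70472854e-01 9.07459771e+02 4.72364927e+02] [[-0.868, -0.208, 0.451], [-0.496, 0.319, -0.808], [0.024, -0.925, -0.38]] 364.2666613145126 -0.011920301551203057 320.5768348328814 200.5694295533207
```

View pics/top0.png

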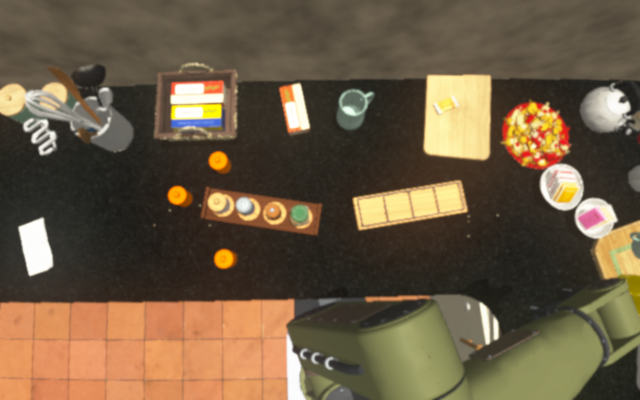

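View pics/side0.png

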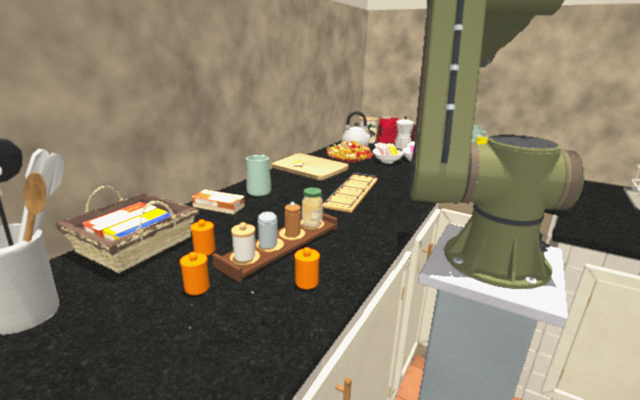

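The top view shows the old rack (205–320, 190–235) holding, left to right, pot (220,205), shaker (246,206), mill (274,212) and honey jar (300,215). The new rack is at (355–467, 182–229). The orange look-alikes are at (219,162), (180,196) and (225,259).

```bash
cat > m.py <<'E'
from h import *
c=np.load('top0.npy',allow_pickle=True).item(); s=np.load('side0.npy',allow_pickle=True).item()
im=c['image'].astype(int); V,U=np.mgrid[:400,:640]
def rect(m,z):
    n,l,st,_=cv2.connectedComponentsWithStats(m.astype(np.uint8)); k=1+st[1:,4].argmax()
    h=cv2.convexHull(np.argwhere(l==k)[:,::-1].astype(np.int32))[:,0]
    r=cv2.minAreaRect(onplane(c,h,z)[:,:2].astype(np.float32)); b=cv2.boxPoints(r)
    e=max((b[1]-b[0],b[2]-b[1]),key=np.linalg.norm); e=e*np.sign(e[1]); return r,np.arctan2(-e[0],e[1])
roi=lambda a,b,e,d:(U>a)&(U<b)&(V>e)&(V<d)
P=cloud(c); S=cloud(s)
print('new',rect((im.max(2)>70)&roi(340,480,170,240),14))
print('old',rect((im[...,2]>45)&(im[...,2]>im[...,0]+15)&roi(195,330,180,240),28))
for nm,Q in(('top',P),('side',S)):
    m=(Q[...,2]>10)&(Q[...,2]<45)
    for t,cx,cy in(('new',470,-120),('old',470,240)):
        k=m&(abs(Q[...,0]-cx)<110)&(abs(Q[...,1]-cy)<230); print(nm,t,k.sum(),Q[k].mean(0).round(1))
    k=(Q[...,2]>50)&(Q[...,2]<135)&(abs(Q[...,0]-470)<150)&(Q[...,1]>0)&(Q[...,1]<450)
    n,l,st,_=cv2.connectedComponentsWithStats(k.astype(np.uint8))
    for i in range(1,n):
        if st[i,4]>25:
            q=Q[l==i]; print(nm,st[i,:5],q.min(0).round(),q.max(0).round(),np.median(q,0).round(1))
g=cv2.resize(c['image'][180:245,190:480],None,fx=2.7,fy=2.7,interpolation=cv2.INTER_CUBIC);cv2.imwrite('pics/crop.png',g)
E
python3 m.py
```

```text
new (((512.954833984375, -225.51866149902344), (130.5726318359375, 355.3182678222656), 8.177825927734375), np.float32(0.14273004))
old (((496.603759765625, 236.93125915527344), (388.2824401855469, 177.08311462402344), 88.74819946289062), np.float32(-0.02184806))
top new 2945 [ 495.4 -160.6   16. ]
top old 2669 [489.4 232.1  22.9]
top [208 193  21  20 313] [489. 322.  51.] [539. 374. 112.] [510.7 344.   95.7]
top [236 197  18  18 244] [480. 249.  50.] [524. 292. 112.] [499.8 267.2 103.4]
top [266 204  15  16 192] [464. 168.  51.] [502. 208. 115.] [481.4 186.2 101. ]
top [291 205  19  21 330] [445.  85.  51.] [498. 136. 128.] [466.6 109.2 121.4]
top [214 250  20  18 277] [328. 308.  50.] [376. 360.  89.] [350.7 330.7  71.9]
side new 1065 [ 486.2 -132.5   16.3]
side old 2677 [480.3 274.8  24.3]
side [302 188  21  32 587] [444.  87.  50.] [494. 140. 124.] [461.6 130.1  91.3]
side [285 202  16  26 353] [464. 174.  50.] [504. 212. 113.] [476.2 202.   82.3]
side [258 212  19  27 466] [480. 257.  50.] [523. 296. 108.] [493.1 285.6  83.4]
side [232 223  23  29 569] [487. 324.  50.] [540. 374. 110.] [502.9 359.8  83.4]
side [205 227   8  11  44] [615. 341.  50.] [620. 364.  72.] [618.5 354.9  62.9]
side [295 248  24  22 429] [327. 306.  50.] [378. 358.  86.] [346.2 342.3  70.3]
```

View pics/crop.png

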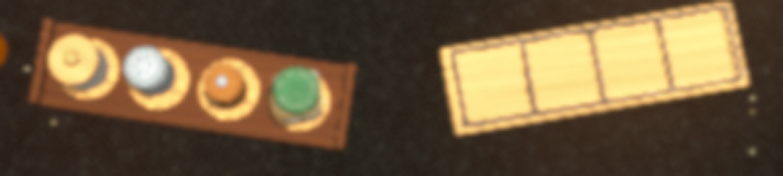

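```bash
cat >> m.py <<'E'
print('----')
op=lambda m:cv2.morphologyEx(m.astype(np.uint8),cv2.MORPH_OPEN,np.ones((3,3)))
for th in(90,120): print('new top',rect(op((im.max(2)>th)&roi(340,480,170,240)),12))
print('old',rect(op((im[...,2]>im[...,0]+25)&(im[...,2]>60)&roi(195,330,180,240)),24))
c=s; im=c['image'].astype(int)
for th in(110,140): print('new side',rect(op((im[...,2]>th)&(im[...,2]>im[...,0]+30)&roi(315,385,168,215)),12))
from scipy.optimize import least_squares
for n,r,zt,(x,y) in(('pot',25,24,(514,349)),('shaker',23,24,(502,271)),('mill',21,24,(483,190)),('honey',26,24,(469,111))):
    for nm,Q in(('top',P),('side',S)):
        d=np.hypot(Q[...,0]-x,Q[...,1]-y); k=(d<r+8)&(Q[...,2]>zt+18)&(Q[...,2]<zt+58)&(d>r-9); q=Q[k]
        f=least_squares(lambda p:np.hypot(q[:,0]-p[0],q[:,1]-p[1])-r,(x,y),loss='soft_l1'); print(n,nm,k.sum(),f.x.round(1))
E
python3 m.py | sed -n '/----/,$p'
python3 - <<'E'
from h import *
print(bot.read_state())
for (x,y,a) in((514,349,-.18),(469,111,-.18),(533,-340,.15),(500,-107,.15)):
  for k in(0,np.pi):
    q=(R.from_euler('z',a+k)*R.from_euler('x',np.pi)*R.from_euler('z',np.pi/2)).as_quat()
    for z in(74,230):
      j=bot.ik([x,y,z],[q[3],q[0],q[1],q[2]]); print(x,y,z,k>0,None if j is None else np.round(j,2))
E
```

```text
----
new top (((503.9910583496094, -226.790771484375), (108.607666015625, 352.7310485839844), 8.199490547180176), np.float32(0.1431082))
new top (((503.8571472167969, -226.93194580078125), (105.35689544677734, 349.5487060546875), 8.08547306060791), np.float32(0.14111818))
old (((493.70159912109375, 235.3846893310547), (371.2151184082031, 103.17758178710938), 79.9096450805664), np.float32(-0.17611))
new side (((516.5396728515625, -189.80117797851562), (147.08009338378906, 436.6485900878906), 8.049020767211914), np.float32(0.14048189))
new side (((516.8109741210938, -188.8192596435547), (145.97219848632812, 434.84619140625), 7.952755451202393), np.float32(0.1388018))
pot top 54 [513.9 348.9]
pot side 340 [515. 347.]
shaker top 43 [503.5 272. ]
shaker side 269 [504.5 270.4]
mill top 29 [485.2 189.4]
mill side 218 [486.1 188.2]
honey top 26 [469.9 110. ]
honey side 280 [471.5 111.3]
{'clock': 0.1, 'joint_positions': array([-1.22454683e+00,  3.00453647e-01,  1.52151550e+00,  6.33063655e-06,
        1.32072736e+00, -6.65855475e-02]), 'qvel': array([-1.66298530e-03, -3.17383288e-04, -5.5172
[... 552 characters left out ...]
1.46 -0.    1.04 -2.42]
514 349 230 False [ 0.54  0.48  1.33 -0.    1.34 -2.42]
514 349 74 True [0.54 0.64 1.46 0.   1.04 0.72]
514 349 230 True [0.54 0.48 1.33 0.   1.34 0.72]
469 111 74 False None
469 111 230 False None
469 111 74 True [0.16 0.39 1.87 0.   0.89 0.34]
469 111 230 True [0.16 0.17 1.73 0.   1.24 0.34]
533 -340 74 False [-0.63  0.66  1.42 -0.    1.06  2.37]
533 -340 230 False [-0.63  0.5   1.29 -0.    1.35  2.37]
533 -340 74 True [-0.63  0.66  1.42  0.    1.06 -0.78]
533 -340 230 True [-0.63  0.5   1.29  0.    1.35 -0.78]
500 -107 74 False None
500 -107 230 False None
500 -107 74 True [-0.28  0.44  1.79  0.    0.91 -0.43]
500 -107 230 True [-0.28  0.23  1.66  0.    1.25 -0.43]
```

```bash
cat >> h.py <<'E'
NEW=np.array([505,-228.]); NY=.142; OY=-.181
OBJ=dict(pot=(514.5,348,50,-120),shaker=(504,271.2,50,-40),mill=(485.6,188.8,52,40),honey=(470.7,110.7,64,120))
def quat(a):
    q=(R.from_euler('z',a+np.pi)*R.from_euler('x',np.pi)*R.from_euler('z',np.pi/2)).as_quat(); return q[[3,0,1,2]]
def transfer(n):
    x,y,g,b=OBJ[n]; q=quat(OY); p=quat(NY); H=g+24+90
    t=NEW+b*np.array([-np.sin(NY),np.cos(NY)])
    bot.move_gripper(85)
    bot.move_to([x,y,H+10],q); bot.servo_line([x,y,24+g],speed=120)
    bot.move_gripper(20,grip_force=45); s=bot.read_state(); print(n,'grip',s['grip_width'],s['grip_force'],s['ee_pos'].round(1))
    bot.servo_line([x,y,H+60],speed=120)
    bot.move_to([t[0],t[1],H+60],p)
    bot.servo_line([t[0],t[1],12+g+12],speed=120); s=bot.read_state(); print('held',s['grip_width'])
    hit=bot.servo_line([t[0],t[1],12+g-4],speed=20,until_force=4); s=bot.read_state(); print('down',hit,s['ee_pos'].round(1),s['ft_force'].round(1))
    bot.move_gripper(80); bot.servo_line([t[0],t[1],H+60],speed=150); print('t',bot.read_state()['clock'])
E
python3 - <<'E'
from h import *
transfer('pot')
for n in('top','side'):
    c=cam(n); np.save(f'{n}1.npy',c,allow_pickle=True); cv2.imwrite(f'pics/{n}1.png',c['image'])
E
```

```text
pot grip 49.962823197169044 46.003523911640514 [514.7 348.2  74.8]
held 50.09259995059765
down True [ 521.9 -346.9   62.8] [-1.2  1.1  6.8]
t 12.3833
```

View pics/side1.png

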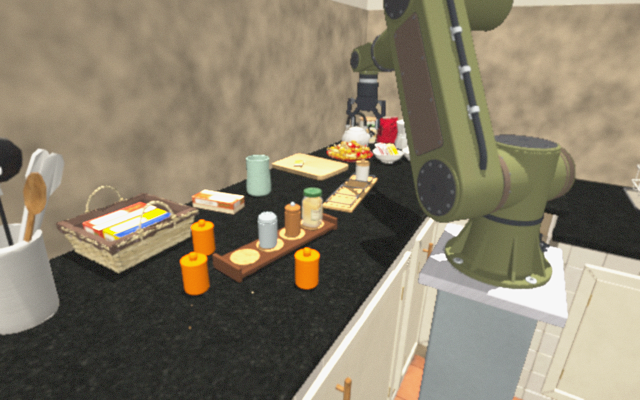

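The side view shows the pot upright in the far (right-end) bay of the new rack at (362,170). Contact came at the expected height, so I'll move the other three.

Run:
```python
from h import *
for n in('shaker','mill','honey'): transfer(n)
bot.move_to([330,120,300],quat(0))
for n in('top','side'):
    c=cam(n); np.save(f'{n}2.npy',c,allow_pickle=True); cv2.imwrite(f'pics/{n}2.png',c['image'])
    Q=cloud(c); d=Q-[*NEW,0]; e=np.array([-np.sin(NY),np.cos(NY)]); al=d[...,:2]@e; ac=d[...,:2]@[np.cos(NY),np.sin(NY)]
    for b in(-120,-40,40,120):
        k=(abs(al-b)<38)&(abs(ac)<45)&(Q[...,2]>45)&(Q[...,2]<125)
        print(n,b,k.sum(),[(round(v[k].min(),1),round(v[k].max(),1)) for v in(al,ac,Q[...,2])] if k.any() else '')
c=np.load('top2.npy',allow_pickle=True).item()
cv2.imwrite('pics/crop2.png',cv2.resize(c['image'][165:245,340:480],None,fx=5,fy=5,interpolation=cv2.INTER_CUBIC))
```

```text
shaker grip 44.58061792956725 46.57364598358981 [504.3 271.3  74.6]
held 44.868867618892764
down True [ 510.7 -267.6   62.6] [-0.4  0.7  5.5]
t 23.3667
mill grip 41.03031521506229 45.520830599125475 [485.8 188.9  76.6]
held 41.052480538618404
down True [ 499.3 -188.4   64.6] [-1.5  0.2  7.5]
t 33.2417
honey grip 54.6085634252123 46.27434711903334 [471.1 110.8  89. ]
held 54.14368068533624
down True [ 488.  -109.2   77. ] [-0.8 -0.1  6.3]
t 41.875
top -120 293 [(np.float64(-144.6), np.float64(-94.4)), (np.float64(-25.7), np.float64(24.4)), (np.float64(46.3), np.float64(100.4))]
top -40 243 [(np.float64(-58.3), np.float64(-14.8)), (np.float64(-22.1), np.float64(22.3)), (np.float64(46.5), np.float64(99.7))]
top 40 190 [(np.float64(24.1), np.float64(60.4)), (np.float64(-20.9), np.float64(19.6)), (np.float64(45.1), np.float64(101.3))]
top 120 339 [(np.float64(91.4), np.float64(148.2)), (np.float64(-28.4), np.float64(24.2)), (np.float64(45.0), np.float64(114.8))]
side -120 112 [(np.float64(-144.0), np.float64(-92.6)), (np.float64(-25.4), np.float64(23.5)), (np.float64(45.6), np.float64(97.2))]
side -40 137 [(np.float64(-56.8), np.float64(-12.7)), (np.float64(-22.2), np.float64(21.4)), (np.float64(45.6), np.float64(95.7))]
side 40 84 [(np.float64(29.8), np.float64(61.6)), (np.float64(-20.4), np.float64(11.9)), (np.float64(45.7), np.float64(99.5))]
side 120 358 [(np.float64(98.9), np.float64(150.0)), (np.float64(-27.4), np.float64(26.0)), (np.float64(45.2), np.float64(111.0))]
```

View pics/crop2.png

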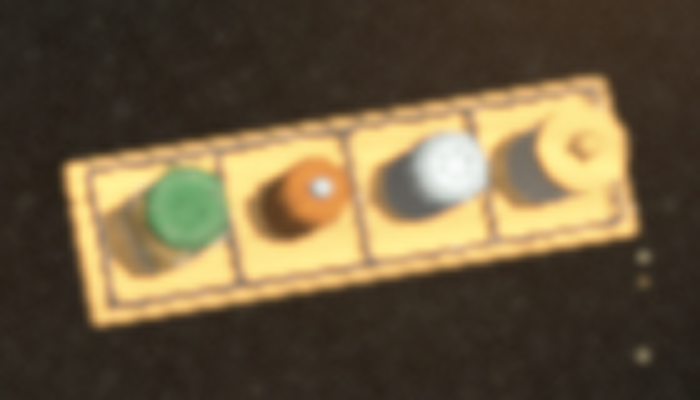

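View pics/side2.png

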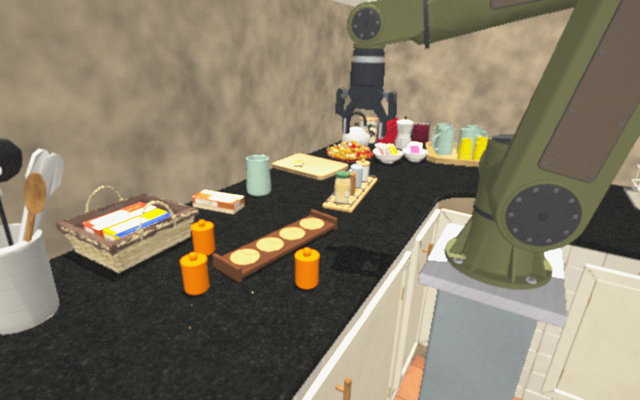

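In the views, honey jar, mill, shaker and pot stand upright, left to right, in the new bays at crop positions (187,208), (315,190), (450,165) and (583,145). They measure within about 5 mm of the bay centres, and the arm is clear.

```bash
python3 -c "
from rig import bot
bot.dwell(0.5); print(bot.finish_job())"
```

```text
the job is handed in; nothing more can be done
None
```

I moved all four containers to the new rack in reversed order (left to right: honey jar, mill, shaker, pot), each upright and within about 5 mm of its bay centre by camera, and handed the job in after about 45 s of robot time; the call did not return a verdict.

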